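# Find the worn worm reducer by feel and pull it

### The arm

A 6-joint arm with a two-finger parallel gripper is mounted at the origin on the work surface. World frame = base frame: x ahead of the robot, y to its left, z up, the work surface at z = 0. Lengths are in mm, angles in rad, forces in N, time in s.
With the tool pointing down it reaches from about 375 to 750 mm from the base axis. Payload 9 kg.
Tool frame: the origin (TCP) lies on the centre line of the jaws, within the pads' length; the fingertips stand 19 mm ahead of it and the grasp point (between the pads) is the TCP; x points along the fingers, y is the direction in which the jaws open and shut, and the axes are right-handed (so a half turn about x gives the same grasp; the last joint's range is limited). The gripper opens to 85 mm and grips with 20 to 120 N. Pads are 22 mm wide; open, the fingers measure 114 mm over their backs; the gripper's body (76 mm by 85 mm) begins 54 mm behind the grasp point. The pads swing forward as they close: fully open they stand 13 mm farther back than shut.
Start: joints at [1.001, 0.104, 0.097, 1.564, 0, 1.353], TCP at [206.759, 563.283, 224.731] pointing down, gripper open.
Joint ranges: [-2.99, 2.99], [-0.84, 1.86], [-1.1, 1.16], [-1.84, 2.11], [-1.51, 1.56], [-3.14, 3.14]. Speed limits (rad/s): [2.22, 2.22, 2.57, 3.14, 3.14, 3.14].

### API

Orientations are given as a unit quaternion [x, y, z, w].
In Python, from bench import ctrl, cams gives the robot as it stands.
- The arm moves only by the tool step_arm, never from a script. Its argument "motion" is a list of rows, each a list of 3 entries, a list of its own where there are three numbers: the closure, from -1 (fully open) to 1 (shut), so that 0 is half open, then the shift along the tool's x, y, z in cm, then the turn, a rotation vector about the tool's x, y, z in degrees. A call has exactly 8 rows; each row is the pose to reach, as a shift and turn from the pose measured when the call began, along the tool's axes at that moment; what a row does not reach only later rows make up. A row lasts 1/8 s, in which the tool goes at most 62.5 mm and 10.7 degrees, less where a joint would pass 70% of its speed; a pose out of reach is approached as far as the arm can. A call with a gripper value outside its range is refused whole. The fingers move at their own pace and stop on an object; "force" is the grip in N (left out, the last holds). Time passes only in rows, so rows that repeat a pose let the fingers close, or fill a call up. It gives the time, the measured TCP pose, the force and the opening at its end, in the units of the state.
- ctrl.get_obs(): the state, without advancing time (a new reading comes with each control period).
- cams.snapshot(name): name is "scene" or "side" or "wrist"; returns a dict with "frame" (384x512x3 uint8, red, green, blue), "K" (3x3 intrinsics, pixels), "k1" (the pictures are not rectified: a ray, as slopes to the right and down, at radius r is drawn at 1 + k1 r^2 times it, then the intrinsics apply), "rvec" (rotation vector, rad) and "tvec" (3), from world to camera coordinates, as OpenCV has them. Camera axes: x right, y down, z forward; pixel columns grow to the right and rows downward; lengths in mm; the calibration is good to about 2 mm. A picture is of the moment at which its call begins. There is no depth.
- ctrl.close_job(): hands the job in, once; it reports no verdict.
The state is a dict: "clock": time; "joint_positions": joint angles; "joint_vel": joint speeds; "joint_efforts": joint torques, N m; "tcp_pos": TCP position; "orientation": TCP orientation; "wrist_force": force on the tool from outside, world axes, zero at the start; "ft_torque": the same for the moment, N m; "opening": finger opening in mm.
Only numpy, scipy, OpenCV 4.12 (cv2) and the standard library are available. Lean on these libraries where they do the work, as an engineer would, in place of code of your own. Each camera call takes 0.05 s, during which the arm holds its last target.

### The job

One of the three small worm reducers standing on the inspection plate has worn gear teeth. Find it by rocking the crank arms lightly from side to side at their upright pins and feeling the play, never pushing a pin harder than about 10 N; then lift that reducer out of its locating pins and set it down gently, upright, inside the open returns tray. Leave the two sound reducers standing in their places and everything else undisturbed.

Things in the scene. Friction and masses are not known exactly. Their poses are not given: they have to be found in the camera images.
- fixture: dark inspection plate 130 x 420 mm (own x, y), 15 mm thick, fixed; origin: centre of its underside, z up. Three like worm reducers stand on it at own y = -140, 0, +140 mm, in any order: foot 84 x 70 mm, case 53 mm high, 0.8 to 1 kg, loose, held sideways only by 12 mm tall dowels with 0.5 mm clearance. Each has a crank arm on its upright output shaft, pointing along own -x
- pin_1 (a point): top centre, to 2 mm, of the upright crank pin (steel roller 16 mm diameter, 32 mm tall, on a 20 mm wide arm) of the reducer at own y = -140 mm of the plate; 116 mm above the bench, 75 mm from the shaft. It rocks along the plate's y: 1 N moves it through the play, in all under 2 mm when sound, 7 mm when worn; 2 to 4 N more shift the reducer by its dowel clearance (some 3 mm at the pin in all); then hard. The point stays with the plate
- hub_1 (a point): top centre of the round crank hub of the reducer at own y = -140 mm of the plate, on its output shaft: 32 mm diameter, 28 mm tall, its top 99 mm above the bench and 84 mm above the underside of the foot; free all round but for the arm; over the centre of mass: the place to lift by. The point stays with the plate
- pin_2 (a point): top centre, to 2 mm, of the upright crank pin (steel roller 16 mm diameter, 32 mm tall, on a 20 mm wide arm) of the reducer in the middle of the plate; 116 mm above the bench, 75 mm from the shaft. It rocks along the plate's y: 1 N moves it through the play, in all under 2 mm when sound, 7 mm when worn; 2 to 4 N more shift the reducer by its dowel clearance (some 3 mm at the pin in all); then hard. The point stays with the plate
- hub_2 (a point): top centre of the round crank hub of the reducer in the middle of the plate, on its output shaft: 32 mm diameter, 28 mm tall, its top 99 mm above the bench and 84 mm above the underside of the foot; free all round but for the arm; over the centre of mass: the place to lift by. The point stays with the plate
- pin_3 (a point): top centre, to 2 mm, of the upright crank pin (steel roller 16 mm diameter, 32 mm tall, on a 20 mm wide arm) of the reducer at own y = +140 mm of the plate; 116 mm above the bench, 75 mm from the shaft. It rocks along the plate's y: 1 N moves it through the play, in all under 2 mm when sound, 7 mm when worn; 2 to 4 N more shift the reducer by its dowel clearance (some 3 mm at the pin in all); then hard. The point stays with the plate
- hub_3 (a point): top centre of the round crank hub of the reducer at own y = +140 mm of the plate, on its output shaft: 32 mm diameter, 28 mm tall, its top 99 mm above the bench and 84 mm above the underside of the foot; free all round but for the arm; over the centre of mass: the place to lift by. The point stays with the plate
- roller_a (a joint): angle of the free-turning roller on the crank pin of one of the reducers; the number is of no use, and which place holds the rollers a, b and c is not told. In the rules the roller's own origin lies on the pin axis, 69 mm above the underside of its reducer's foot, z along the pin
- roller_b (a joint): angle of the free-turning roller on the crank pin of one of the reducers; the number is of no use, and which place holds the rollers a, b and c is not told. In the rules the roller's own origin lies on the pin axis, 69 mm above the underside of its reducer's foot, z along the pin
- roller_c (a joint): angle of the free-turning roller on the crank pin of one of the reducers; the number is of no use, and which place holds the rollers a, b and c is not told. In the rules the roller's own origin lies on the pin axis, 69 mm above the underside of its reducer's foot, z along the pin
- tray: returns tray: open grey plastic box, 165 x 145 mm outside (own x by y), 5 mm floor and walls, 40 mm high, heavy, stands at the left or right end of the plate; origin in the centre of its underside. The crank arm of a reducer standing in it passes above the wall
- case: closed black instrument case 150 x 120 mm, 48 mm high, on the other side; bystander; origin at the centre of its underside
- oil: white oil bottle, 52 mm diameter, 120 mm tall, standing beyond the plate; bystander; origin at the centre of its underside
- pulley: aluminium belt pulley, 54 mm diameter, 32 mm tall, lying beyond the plate; bystander; origin at the centre of its underside
There are look-alikes about, which are no part of the job. Leave any brown look-alike of the tray alone.

How it is judged:
By the outcome, as a careful person would: the job done as asked, in the order asked, and still so for the second after the job is handed in, with the robot touching nothing.
It also fails if it takes over 67 s, if anything falls off the work surface, if the arm or the gripper's body presses on something with over 40 N, if the wrist force passes 120 N, or if a joint passes its speed limit or range.

## Working session

There is one attempt and no reset: what is moved stays moved. The work goes in short steps, Python scripts to look and compute and a tool call to move; the robot and the scene stay as the last step left them, time stands still between calls to the robot, and variables do not carry over. Pictures are saved under pics/ and viewed, and the job is handed in when it is done.

Besides the shell and the picture viewer there is one more tool, called after "Call:" by a JSON object that holds its "name" and its "arguments", one argument or row to a line. step_arm: Moves the arm, as the interface text tells. Its arguments: {"type":"object","properties":{"motion":{"type":"array","items":{"type":"array"}},"force":{"type":"number"}},"required":["motion"]}

```bash
ls; mkdir -p pics; cat > h.py <<'E'
import numpy as np, cv2
from bench import ctrl, cams
from scipy.spatial.transform import Rotation as R
def snap(n,tag=None):
    s=cams.snapshot(n)
    if tag: cv2.imwrite(f'pics/{tag}.png',s['frame'][:,:,::-1])
    np.savez(f'pics/{tag or n}.npz',**{k:np.array(v) for k,v in s.items()})
    return s
def load(tag): return dict(np.load(f'pics/{tag}.npz'))
def ray(s,uv):
    uv=np.atleast_2d(np.array(uv,float)); K=s['K']
    d=np.array([(uv[:,0]-K[0,2])/K[0,0],(uv[:,1]-K[1,2])/K[1,1]]).T
    k=float(s['k1']); x=d.copy()
    for _ in range(30): x=d/(1+k*(x**2).sum(1,keepdims=True))
    M=cv2.Rodrigues(np.array(s['rvec'],float))[0]; t=np.array(s['tvec'],float).ravel()
    return -M.T@t, np.c_[x,np.ones(len(x))]@M
def plane(s,uv,z):
    o,d=ray(s,uv); return o+d*((z-o[2])/d[:,2])[:,None]
def proj(s,P):
    M=cv2.Rodrigues(np.array(s['rvec'],float))[0]; t=np.array(s['tvec'],float).ravel()
    c=np.atleast_2d(P)@M.T+t; x=c[:,:2]/c[:,2:]
    x=x*(1+float(s['k1'])*(x**2).sum(1,keepdims=True))
    return np.c_[x[:,0]*s['K'][0,0]+s['K'][0,2],x[:,1]*s['K'][1,1]+s['K'][1,2]]
E
python3 - <<'E'
from h import *
for n in ['scene','side','wrist']:
    s=snap(n,n+'0'); o,_=ray(s,[256,192]); print(n,o.round(),s['k1'])
o=ctrl.get_obs(); print(o)
print(R.from_quat(o['orientation']).as_matrix().round(3))
E
```

```text
pics
scene [1466. -186. 1063.] -0.1531529559875087
side [  51. -580. 1004.] -0.18339985889252958
wrist [139. 589. 372.] -0.05780891116453513
{'clock': 0.15, 'joint_positions': array([ 1.00127366e+00,  1.04570665e-01,  9.66826763e-02,  1.56387009e+00,
       -1.83555046e-05,  1.35312455e+00]), 'joint_vel': array([ 0.00146376, -0.00018576,  0.0020335 , -0.00209412, -0.00098145,
       -0.00085096]), 'joint_efforts': array([ 3.02705426e-03, -5.57355344e+01,  5.04008496e+01,  1.25513403e-02,
       -2.65052695e-04,  2.52745178e-05]), 'tcp_pos': array([206.63216076, 563.04595216, 224.11508281]), 'orientation': array([ 0.12344085,  0.69631691, -0.12407389,  0.69606809]), 'wrist_force': array([ 0.24721756,  0.52623017, -0.11029229]), 'ft_torque': array([-0.0040169 , -0.00209217, -0.01736041]), 'opening': 85.62224733615534}
[[-0.001  0.345  0.939]
 [-0.001  0.939 -0.345]
 [-1.    -0.001 -0.   ]]
```

View pics/scene0.png

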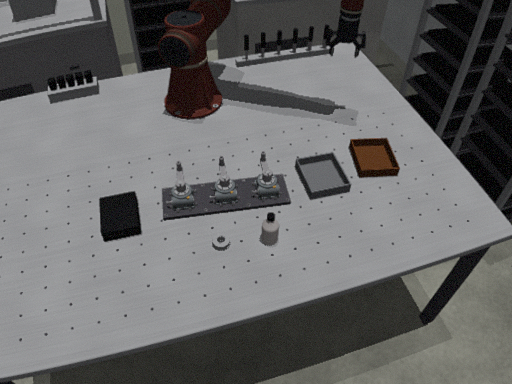

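View pics/side0.png

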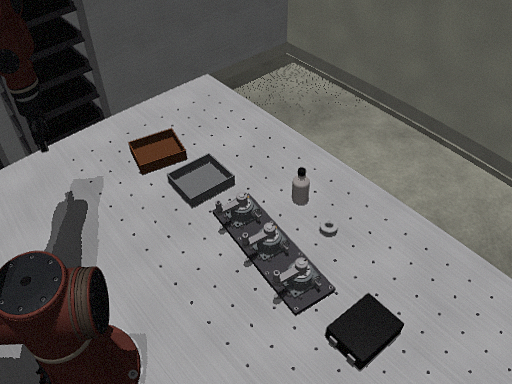

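View pics/wrist0.png

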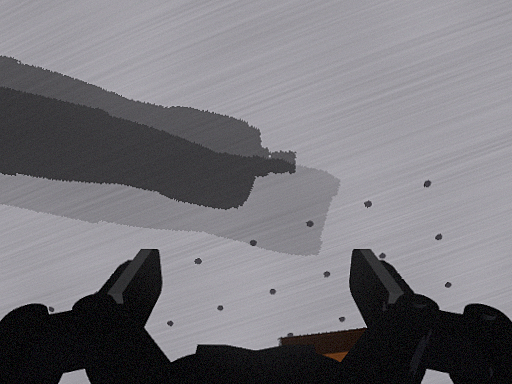

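```bash
python3 - <<'E'
import cv2
a=cv2.imread('pics/scene0.png')[135:255,90:410]; cv2.imwrite('pics/c1.png',cv2.resize(a,None,fx=2.5,fy=2.5,interpolation=cv2.INTER_CUBIC))
a=cv2.imread('pics/side0.png')[150:320,150:350]; cv2.imwrite('pics/c2.png',cv2.resize(a,None,fx=3.5,fy=3.5,interpolation=cv2.INTER_CUBIC))
E
```

```text
(no output)
```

View pics/c1.png

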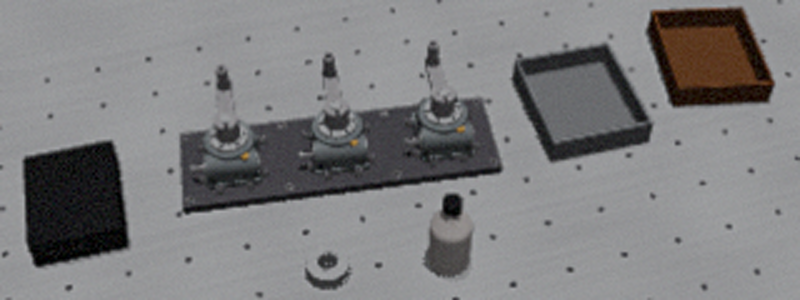

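View pics/c2.png

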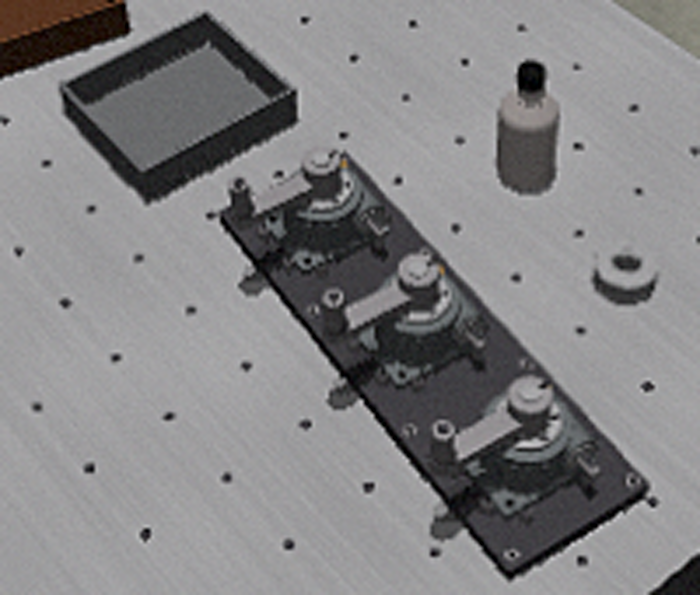

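```bash
python3 - <<'E'
from h import *
s=load('scene0'); d=load('side0')
c1=lambda p:(np.array(p,float)+.5)/2.5-.5+[90,135]
c2=lambda p:(np.array(p,float)+.5)/3.5-.5+[150,150]
r=lambda a:a.round(1).tolist()
print('plate sc',r(plane(s,c1([(180,133),(488,98),(501,168),(184,207)]),15)[:,:2]))
print('plate sd',r(plane(d,c2([(510,572),(222,211),(345,152),(648,485)]),15)[:,:2]))
print('pins sd',r(plane(d,c2([(443,429),(333,297),(239,185)]),116)[:,:2]))
print('hubs sd',r(plane(d,c2([(530,389),(420,267),(322,159)]),99)[:,:2]))
print('pins sc',r(plane(s,c1([(222,71),(329,59),(432,47)]),116)[:,:2]))
print('tray sc',r(plane(s,c1([(513,62),(606,45),(651,124),(554,145)]),40)[:,:2]))
print('tray sd',r(plane(d,c2([(148,174),(62,90),(207,14),(298,92)]),40)[:,:2]))
E
```

```text
plate sc [[473.1, -201.9], [530.9, 221.4], [656.5, 194.3], [601.7, -216.5]]
plate sd [[474.5, -203.9], [529.3, 209.7], [653.9, 194.9], [600.8, -219.0]]
pins sd [[473.1, -132.3], [490.6, 6.8], [506.9, 142.5]]
hubs sd [[550.3, -139.0], [567.1, -2.6], [583.6, 135.2]]
pins sc [[476.4, -131.5], [494.8, 6.9], [511.5, 142.9]]
tray sc [[496.6, 269.8], [501.3, 412.2], [661.6, 406.9], [658.8, 266.0]]
tray sd [[494.8, 266.5], [495.7, 406.6], [657.8, 404.6], [655.3, 261.7]]
```

Candidates, with scene pixels:
- Trays: grey at (322,175) and brown at (374,157). The description says grey, so the brown one is left alone.
- Crank pins: (179,163), (222,158), (263,153), for places 1, 2 and 3. The bottle and the pulley are no match.

The crops confirm the grey tray and all three cranks. First I move above pin 3.

```bash
cat >> h.py <<'E'
TH=-0.124
def goto(P,yaw=TH):
    o=ctrl.get_obs(); M=R.from_quat(o['orientation']); 
    yv=[-np.sin(yaw),np.cos(yaw),0]; x=[0,0,-1.]; z=np.cross(x,yv)
    T=R.from_matrix(np.array([x,yv,z]).T)
    print('t',o['clock'],'tcp',o['tcp_pos'].round(1),'shift cm',(M.inv().apply(np.array(P)-o['tcp_pos'])/10).round(2),'turn',np.degrees((M.inv()*T).as_rotvec()).round(1),'F',o['wrist_force'].round(2),'open',round(o['opening'],1))
E
python3 - <<'E'
from h import *
goto([509,143,190])
E
```

```text
t 0.15 tcp [206.6 563.  224.1] shift cm [  3.43 -29.01  42.86] turn [-13.1  -0.    0.1] F [ 0.25  0.53 -0.11] open 85.6
```

Call:
{"name": "step_arm", "arguments": {
  "motion": [
    [0.3,[0,-3.6,5.3],[-2,0,0]],
    [0.3,[0,-7.2,10.7],[-4,0,0]],
    [0.3,[0,-10.9,16],[-6,0,0]],
    [0.3,[0,-14.5,21.4],[-8,0,0]],
    [0.3,[0.5,-18.1,26.7],[-10,0,0]],
    [0.3,[1,-21.7,32],[-12,0,0]],
    [0.3,[2,-25.4,37.4],[-13,0,0]],
    [0.3,[3.4,-29,42.9],[-13.1,0,0]]
  ]
}}

```text
clock: 1.15
tcp_pos: [498.5, 157.2, 194.3]
orientation: [0.043, 0.706, -0.044, 0.706]
wrist_force: [1.4, 0.7, 0.0]
opening: 30.1
```

```bash
python3 - <<'E'
from h import *
s=snap('wrist','w1'); goto([509,143,190])
E
```

```text
t 1.2 tcp [501.4 151.7 191.8] shift cm [ 0.18 -0.77  0.86] turn [-0.2  0.   0.2] F [ 1.85 -6.89 -2.16] open 29.8
```

View pics/w1.png

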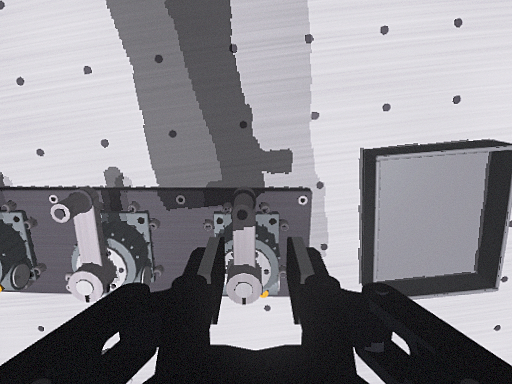

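```bash
python3 - <<'E'
from h import *
s=load('w1')
f=s['frame'][160:320,30:310,::-1]; cv2.imwrite('pics/w1c.png',cv2.resize(f,None,fx=2.8,fy=2.8,interpolation=cv2.INTER_CUBIC))
print(plane(s,[(242,200),(60,213)],116).round(1),plane(s,[(244,288),(86,287)],99).round(1))
E
```

```text
[[496.5 148.5 116. ]
 [489.9   9.5 116. ]] [[580.8 138.1  99. ]
 [564.4   0.   99. ]]
```

View pics/w1c.png

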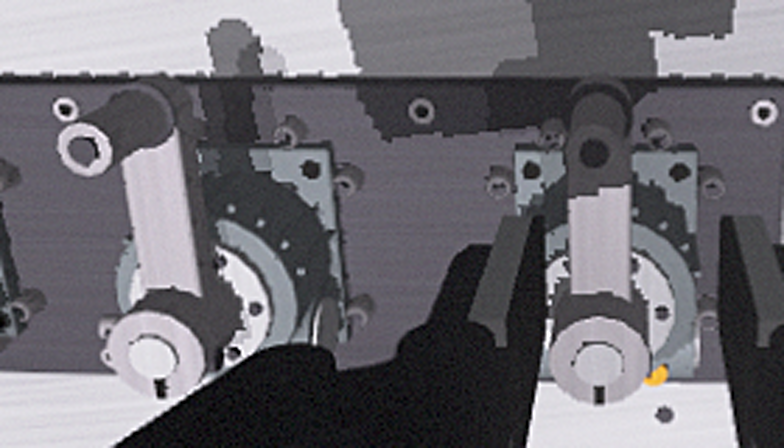

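```bash
python3 - <<'E'
from h import *
s=load('w1')
print(plane(s,[(242.1,213.9),(60,212.9)],116).round(1),plane(s,[(244.1,288.4),(85,287.5)],99).round(1))
goto([509,145,111])
E
```

```text
[[507.2 147.1 116. ]
 [489.8   9.5 116. ]] [[581.2 138.1  99. ]
 [564.8  -1.   99. ]]
t 1.2 tcp [501.4 151.7 191.8] shift cm [ 8.08 -0.54  0.84] turn [-0.2  0.   0.2] F [ 1.85 -6.89 -2.16] open 29.8
```

Call:
{"name": "step_arm", "arguments": {
  "motion": [
    [0.3,[0.5,-0.6,0.7],[-0.2,0,0]],
    [0.3,[1.5,-0.6,0.7],[-0.2,0,0]],
    [0.3,[2.5,-0.6,0.7],[-0.2,0,0]],
    [0.3,[3.5,-0.6,0.7],[-0.2,0,0]],
    [0.3,[4.2,-0.6,0.7],[-0.2,0,0]],
    [0.3,[4.5,-0.6,0.7],[-0.2,0,0]],
    [0.3,[4.5,-0.6,0.7],[-0.2,0,0]],
    [0.3,[4.5,-0.6,0.7],[-0.2,0,0]]
  ]
}}

```text
clock: 2.2
tcp_pos: [507.8, 144.7, 147.2]
orientation: [0.043, 0.706, -0.045, 0.706]
wrist_force: [0.8, -0.2, -0.3]
opening: 29.6
```

```bash
python3 - <<'E'
from h import *
s=snap('wrist','w2'); goto([508,145,111])
f=s['frame'][120:360,150:390,::-1]; cv2.imwrite('pics/w2c.png',cv2.resize(f,None,fx=2.5,fy=2.5,interpolation=cv2.INTER_CUBIC))
E
```

```text
t 2.25 tcp [507.8 144.7 147.2] shift cm [3.62 0.05 0.01] turn [-0.   0.   0.2] F [-0.18 -0.81 -0.72] open 29.9
```

View pics/w2c.png

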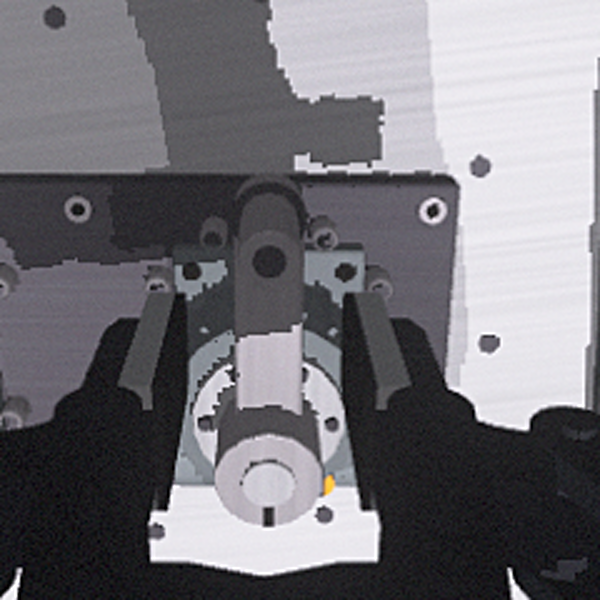

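```bash
python3 - <<'E'
from h import *
s=load('w2')
print(plane(s,[(257.4,224.6)],116).round(1),plane(s,[(257.4,313)],99).round(1))
print(plane(s,[(150+170/2.5,240),(150+348/2.5,240)],131).round(1))
E
```

```text
[[507.8 146.8 116. ]] [[582.1 137.8  99. ]]
[[508.3 124.7 131. ]
 [513.1 163.9 131. ]]
```

Call:
{"name": "step_arm", "arguments": {
  "motion": [
    [0.3,[0.5,0.2,0],[0,0,0]],
    [0.3,[1.2,0.2,0],[0,0,0]],
    [0.3,[2.0,0.2,0],[0,0,0]],
    [0.3,[2.8,0.2,0],[0,0,0]],
    [0.3,[3.4,0.2,0],[0,0,0]],
    [0.3,[3.6,0.2,0],[0,0,0]],
    [0.3,[3.6,0.2,0],[0,0,0]],
    [0.3,[3.6,0.2,0],[0,0,0]]
  ]
}}

```text
clock: 3.25
tcp_pos: [508.3, 146.6, 111.5]
orientation: [0.043, 0.705, -0.045, 0.706]
wrist_force: [-0.3, -0.2, -0.7]
opening: 29.9
```

```bash
python3 - <<'E'
from h import *
s=snap('wrist','w3'); goto([507.8,146.8,111])
f=s['frame'][120:360,150:390,::-1]; cv2.imwrite('pics/w3c.png',cv2.resize(f,None,fx=2.5,fy=2.5,interpolation=cv2.INTER_CUBIC))
E
```

```text
t 3.3 tcp [508.3 146.6 111.5] shift cm [ 0.05  0.02 -0.05] turn [-0.   0.1  0.2] F [-0.05  1.32 -0.12] open 29.9
```

View pics/w3c.png

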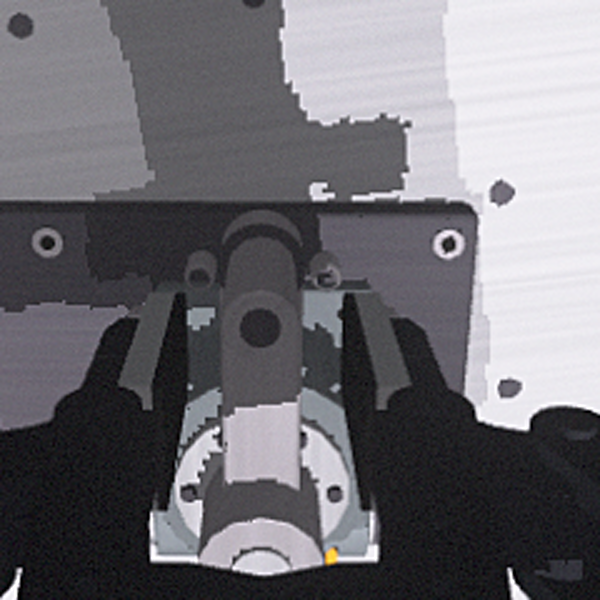

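Call:
{"name": "step_arm", "arguments": {
  "motion": [
    [0.3,[0,0.1,0],[0,0,0]],
    [0.3,[0,0.25,0],[0,0,0]],
    [0.3,[0,0.4,0],[0,0,0]],
    [0.3,[0,0.55,0],[0,0,0]],
    [0.3,[0,0.65,0],[0,0,0]],
    [0.3,[0,0.7,0],[0,0,0]],
    [0.3,[0,0.75,0],[0,0,0]],
    [0.3,[0,0.8,0],[0,0,0]]
  ]
}}

```text
clock: 4.3
tcp_pos: [509.3, 154.5, 111.5]
orientation: [0.043, 0.705, -0.045, 0.706]
wrist_force: [-0.1, 0.6, -0.8]
opening: 29.9
```

```bash
cat >> h.py <<'E'
def chk(P,tag,crop=True):
    fs=[];o=ctrl.get_obs()
    fs.append(o['wrist_force'])
    s=snap('wrist',tag); o=ctrl.get_obs(); fs.append(o['wrist_force'])
    yv=np.array([-np.sin(TH),np.cos(TH),0])
    print('t',o['clock'],'v',((o['tcp_pos']-np.array(P))@yv).round(2),'Fy',[round(float(f@yv),2) for f in fs],'tq',o['ft_torque'].round(3),'tcp',o['tcp_pos'].round(1))
    return s
E
python3 - <<'E'
from h import *
chk([508.3,146.6,111],'p3a')
E
```

```text
t 4.35 v 8.01 Fy [0.62, -0.11] tq [-0.011  0.017 -0.048] tcp [509.3 154.5 111.5]
```

Call:
{"name": "step_arm", "arguments": {
  "motion": [
    [0.3,[0,0.03,0],[0,0,0]],
    [0.3,[0,0.06,0],[0,0,0]],
    [0.3,[0,0.09,0],[0,0,0]],
    [0.3,[0,0.12,0],[0,0,0]],
    [0.3,[0,0.15,0],[0,0,0]],
    [0.3,[0,0.15,0],[0,0,0]],
    [0.3,[0,0.15,0],[0,0,0]],
    [0.3,[0,0.15,0],[0,0,0]]
  ]
}}

```text
clock: 5.35
tcp_pos: [509.5, 156.0, 111.5]
orientation: [0.043, 0.705, -0.045, 0.706]
wrist_force: [-0.7, -0.1, 0.6]
opening: 30.0
```

```bash
python3 - <<'E'
from h import *
s=chk([508.3,146.6,111],'p3b')
f=s['frame'][120:360,150:390,::-1]; cv2.imwrite('pics/p3bc.png',cv2.resize(f,None,fx=2.5,fy=2.5,interpolation=cv2.INTER_CUBIC))
E
```

```text
t 5.4 v 9.5 Fy [-0.17, 0.27] tq [0.038 0.006 0.008] tcp [509.5 156.  111.5]
```

View pics/p3bc.png

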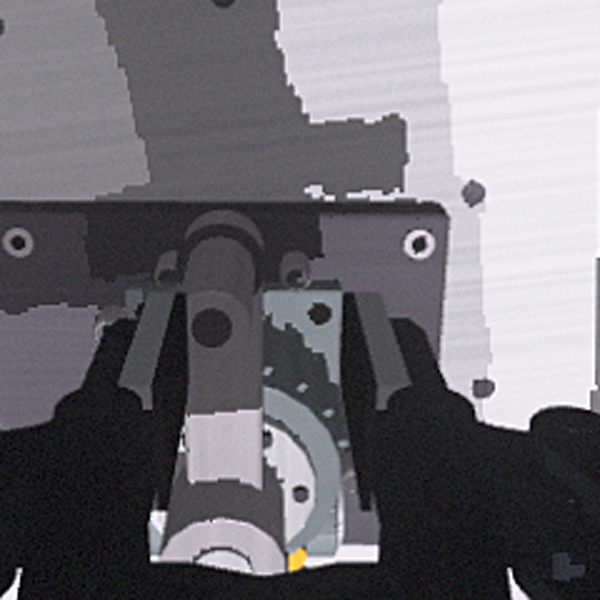

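Call:
{"name": "step_arm", "arguments": {
  "motion": [
    [0.3,[0,0.03,0],[0,0,0]],
    [0.3,[0,0.06,0],[0,0,0]],
    [0.3,[0,0.09,0],[0,0,0]],
    [0.3,[0,0.12,0],[0,0,0]],
    [0.3,[0,0.15,0],[0,0,0]],
    [0.3,[0,0.15,0],[0,0,0]],
    [0.3,[0,0.15,0],[0,0,0]],
    [0.3,[0,0.15,0],[0,0,0]]
  ]
}}

```text
clock: 6.4
tcp_pos: [509.7, 157.5, 111.5]
orientation: [0.043, 0.705, -0.045, 0.706]
wrist_force: [0.0, 0.3, 0.0]
opening: 29.9
```

```bash
python3 - <<'E'
from h import *
s=chk([508.3,146.6,111],'p3c')
ims=[]
for t in ['w3','p3b','p3c']:
    q=load(t)['frame'][230:270,200:290,::-1]; ims.append(cv2.resize(q,None,fx=6,fy=6,interpolation=cv2.INTER_CUBIC))
cv2.imwrite('pics/p3cmp.png',cv2.resize(np.vstack(ims),None,fx=.8,fy=.8))
E
```

```text
t 6.45 v 11.0 Fy [0.3, 0.28] tq [ 0.016 -0.012 -0.001] tcp [509.7 157.5 111.5]
```

View pics/p3cmp.png

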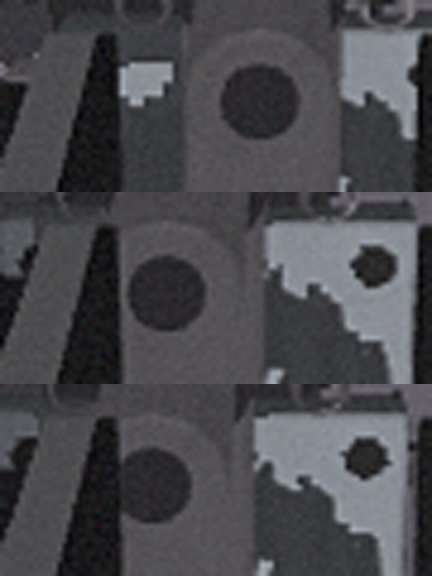

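```bash
python3 - <<'E'
from h import *
s=load('p3c'); o=ctrl.get_obs(); T=o['tcp_pos']; ex=np.array([np.cos(TH),np.sin(TH),0]); ey=np.array([-np.sin(TH),np.cos(TH),0])
print(s['K'],ray(s,[256,192]))
for dz in (-19,-10,0,10):
  print(dz,proj(s,np.array([T+a*ex-15*ey+[0,0,dz] for a in (-11,11)])).round(1).tolist())
print('pin',proj(s,np.array([[507.8,146.8,116]])))
print('pin meas',plane(s,[(200+153/4.8,230+(486-384)/4.8)],116), plane(load('w3'),[(200+260/4.8,230+102/4.8)],116),plane(load('p3b'),[(200+167/4.8,230+(293-192)/4.8)],116))
E
```

```text
[[323.38958824   0.         255.29489303]
 [  0.         323.38958824 194.76816236]
 [  0.           0.           1.        ]] (array([438.46947078, 168.00529346, 259.64990256]), array([[ 0.2735706 , -0.03597466, -0.96121952]]))
-19 [[226.4, 214.6], [227.4, 250.9]]
-10 [[224.8, 220.5], [226.0, 258.4]]
0 [[222.9, 227.8], [224.2, 267.5]]
10 [[220.8, 236.0], [222.3, 277.8]]
pin [[231.078324   251.21477267]]
pin meas [[507.86573448 147.18502609 116.        ]] [[507.82342324 147.06963969 116.        ]] [[507.7421441  147.13973047 116.        ]]
```

```bash
python3 - <<'E'
from h import *
a=snap('side','sd1'); b=snap('scene','sc1')
f=a['frame'][110:310,130:330,::-1]; g=b['frame'][60:260,190:390,::-1]
cv2.imwrite('pics/v1.png',np.hstack([cv2.resize(q,(400,400),interpolation=cv2.INTER_CUBIC) for q in (f,g)]))
T=ctrl.get_obs()['tcp_pos']
for dz in(-19,0): print(proj(a,[T+[0,0,dz]]),proj(b,[T+[0,0,dz]]))
E
```

```text
[[216.15515483 204.91320918]] [[266.31933413 157.42453694]]
[[215.59971113 200.19833911]] [[266.48530191 153.29199072]]
```

View pics/v1.png

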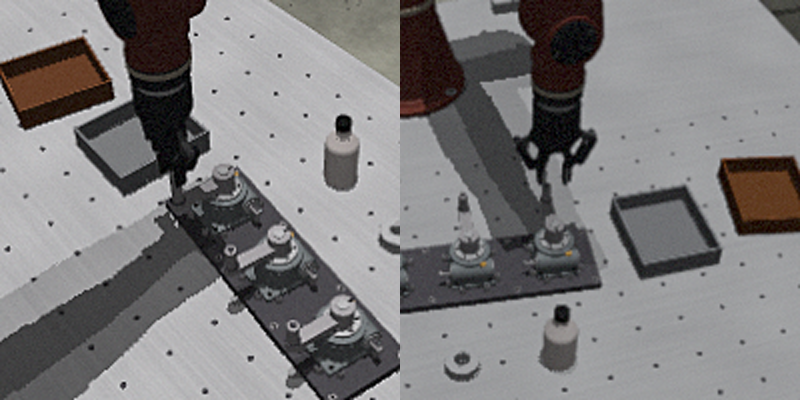

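Call:
{"name": "step_arm", "arguments": {
  "motion": [
    [0.3,[0,-0.3,0],[0,0,0]],
    [0.3,[0,-0.7,0],[0,0,0]],
    [0.3,[0,-1.05,0],[0,0,0]],
    [0.3,[0.2,-1.05,0],[0,0,0]],
    [0.3,[0.6,-1.05,0],[0,0,0]],
    [0.3,[1.0,-1.05,0],[0,0,0]],
    [0.3,[1.2,-1.05,0],[0,0,0]],
    [0.3,[1.2,-1.05,0],[0,0,0]]
  ]
}}

```text
clock: 7.55
tcp_pos: [508.2, 147.1, 99.3]
orientation: [0.043, 0.706, -0.045, 0.706]
wrist_force: [0.1, -0.1, 0.8]
opening: 30.0
```

```bash
python3 - <<'E'
from h import *
s=chk([508.3,146.6,111],'p3d')
f=s['frame'][120:360,150:390,::-1]; cv2.imwrite('pics/p3dc.png',cv2.resize(f,None,fx=2.5,fy=2.5,interpolation=cv2.INTER_CUBIC))
E
```

```text
t 7.6 v 0.5 Fy [-0.13, -0.3] tq [-0.002  0.031 -0.04 ] tcp [508.3 147.1  99.4]
```

View pics/p3dc.png

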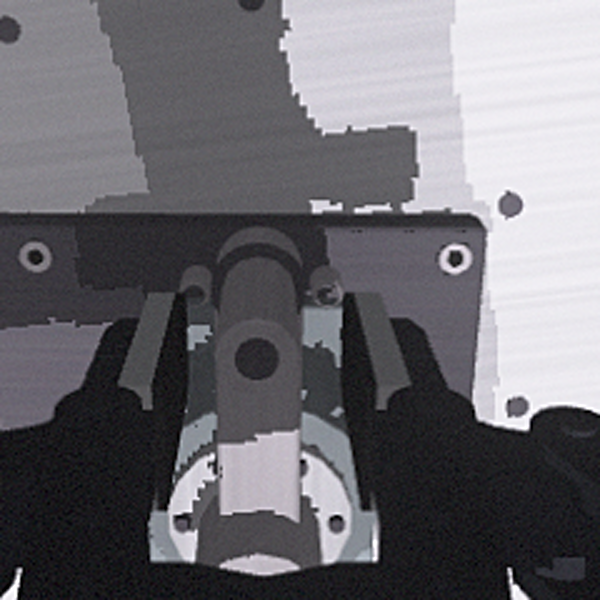

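Call:
{"name": "step_arm", "arguments": {
  "motion": [
    [0.3,[0,0.1,0],[0,0,0]],
    [0.3,[0,0.25,0],[0,0,0]],
    [0.3,[0,0.4,0],[0,0,0]],
    [0.3,[0,0.5,0],[0,0,0]],
    [0.3,[0,0.6,0],[0,0,0]],
    [0.3,[0,0.7,0],[0,0,0]],
    [0.3,[0,0.75,0],[0,0,0]],
    [0.3,[0,0.75,0],[0,0,0]]
  ]
}}

```text
clock: 8.6
tcp_pos: [509.3, 154.4, 99.5]
orientation: [0.043, 0.705, -0.045, 0.706]
wrist_force: [0.1, -2.6, 0.7]
opening: 29.4
```

```bash
cat >> h.py <<'E'
def pin(s,g,r=22,thr=None,z=116):
    # dark hole centroid near predicted point g
    u=proj(s,[[g[0],g[1],z]])[0].round().astype(int); im=cv2.cvtColor(np.asarray(s['frame']),cv2.COLOR_RGB2GRAY)
    x0,y0=u-r; c=cv2.GaussianBlur(im,(3,3),0)[y0:y0+2*r,x0:x0+2*r]
    best=None
    for t in range(20,110,3):
        n,l,st,ce=cv2.connectedComponentsWithStats((c<t).astype(np.uint8))
        for i in range(1,n):
            a=st[i,4];w,h=st[i,2:4]
            if 70<a<420 and .75<w/h<1.33 and a/(w*h)>.7 and st[i,0]>0 and st[i,1]>0 and st[i,0]+w<2*r and st[i,1]+h<2*r:
                d=np.hypot(*(ce[i]-r))
                if best is None or d<best[0]: best=(d,ce[i]+[x0,y0],a,t)
    if best is None: print('no hole'); return
    p=plane(s,[best[1]],z)[0]; print('pin px',best[1].round(1),'a',best[2],'world',p.round(2)); return p
E
python3 - <<'E'
from h import *
for t in ['w2','w3','p3a','p3b','p3d']: pin(load(t),[508,147])
s=chk([508.3,146.6,111],'p3e'); pin(s,[508,148])
E
```

```text
pin px [257.3 224.4] a 124 world [507.65 146.77 116.  ]
pin px [253.4 251.1] a 260 world [507.7  146.71 116.  ]
pin px [237.3 250.9] a 193 world [507.61 146.84 116.  ]
pin px [234.1 250.9] a 179 world [507.64 146.82 116.  ]
pin px [252.3 263.1] a 249 world [507.53 146.9  116.  ]
t 8.65 v 7.86 Fy [-2.55, -1.5] tq [-0.363  0.18   0.033] tcp [509.2 154.4  99.4]
pin px [239.5 262.7] a 186 world [507.71 148.43 116.  ]
```

Call:
{"name": "step_arm", "arguments": {
  "motion": [
    [0.3,[0,0.02,0],[0,0,0]],
    [0.3,[0,0.04,0],[0,0,0]],
    [0.3,[0,0.06,0],[0,0,0]],
    [0.3,[0,0.08,0],[0,0,0]],
    [0.3,[0,0.1,0],[0,0,0]],
    [0.3,[0,0.1,0],[0,0,0]],
    [0.3,[0,0.1,0],[0,0,0]],
    [0.3,[0,0.1,0],[0,0,0]]
  ]
}}

```text
clock: 9.65
tcp_pos: [509.4, 155.4, 99.4]
orientation: [0.043, 0.705, -0.045, 0.706]
wrist_force: [-1.2, -2.9, 0.7]
opening: 30.2
```

```bash
python3 - <<'E'
from h import *
s=chk([508.3,146.6,111],'p3f'); pin(s,[508,149])
E
```

```text
t 9.7 v 8.81 Fy [-3.08, -3.29] tq [-0.671  0.112 -0.009] tcp [509.4 155.3  99.4]
pin px [239.2 262.5] a 274 world [507.73 149.25 116.  ]
```

Call:
{"name": "step_arm", "arguments": {
  "motion": [
    [0.3,[0,-0.5,0],[0,0,0]],
    [0.3,[0,-1.0,0],[0,0,0]],
    [0.3,[0,-1.2,0],[0,0,0]],
    [0.3,[0,-1.4,0],[0,0,0]],
    [0.3,[0,-1.5,0],[0,0,0]],
    [0.3,[0,-1.6,0],[0,0,0]],
    [0.3,[0,-1.7,0],[0,0,0]],
    [0.3,[0,-1.7,0],[0,0,0]]
  ]
}}

```text
clock: 10.7
tcp_pos: [507.3, 138.6, 99.5]
orientation: [0.043, 0.705, -0.045, 0.706]
wrist_force: [0.6, 1.2, 0.9]
opening: 29.7
```

```bash
python3 - <<'E'
from h import *
s=chk([508.3,146.6,111],'p3g'); pin(s,[508,147])
E
```

```text
t 10.75 v -8.05 Fy [1.31, 1.0] tq [0.392 0.036 0.049] tcp [507.3 138.6  99.5]
pin px [270.5 262.5] a 313 world [507.42 146.61 116.  ]
```

Call:
{"name": "step_arm", "arguments": {
  "motion": [
    [0.3,[0,-0.02,0],[0,0,0]],
    [0.3,[0,-0.04,0],[0,0,0]],
    [0.3,[0,-0.06,0],[0,0,0]],
    [0.3,[0,-0.08,0],[0,0,0]],
    [0.3,[0,-0.1,0],[0,0,0]],
    [0.3,[0,-0.1,0],[0,0,0]],
    [0.3,[0,-0.1,0],[0,0,0]],
    [0.3,[0,-0.1,0],[0,0,0]]
  ]
}}

```text
clock: 11.75
tcp_pos: [507.2, 137.6, 99.5]
orientation: [0.043, 0.705, -0.045, 0.706]
wrist_force: [-0.0, 1.5, 1.4]
opening: 29.9
```

```bash
python3 - <<'E'
from h import *
s=chk([508.3,146.6,111],'p3h'); pin(s,[508,147])
goto([507.8,146.8,150]); goto([490.8,7.5,150])
E
```

```text
t 11.8 v -9.05 Fy [1.49, 1.17] tq [0.282 0.06  0.051] tcp [507.2 137.6  99.5]
pin px [270.9 262. ] a 231 world [507.04 145.81 116.  ]
t 11.8 tcp [507.2 137.6  99.5] shift cm [-5.05  0.9  -0.05] turn [0.  0.1 0.2] F [ 0.24  1.15 -0.27] open 29.6
t 11.8 tcp [507.2 137.6  99.5] shift cm [-5.000e+00 -1.313e+01 -1.000e-02] turn [0.  0.1 0.2] F [ 0.24  1.15 -0.27] open 29.6
```

Call:
{"name": "step_arm", "arguments": {
  "motion": [
    [0.3,[0,-0.03,0],[0,0,0]],
    [0.3,[0,-0.06,0],[0,0,0]],
    [0.3,[0,-0.09,0],[0,0,0]],
    [0.3,[0,-0.12,0],[0,0,0]],
    [0.3,[0,-0.15,0],[0,0,0]],
    [0.3,[0,-0.15,0],[0,0,0]],
    [0.3,[0,-0.15,0],[0,0,0]],
    [0.3,[0,-0.15,0],[0,0,0]]
  ]
}}

```text
clock: 12.8
tcp_pos: [507.1, 136.2, 99.6]
orientation: [0.043, 0.705, -0.045, 0.706]
wrist_force: [1.0, 4.2, 1.6]
opening: 30.0
```

```bash
python3 - <<'E'
from h import *
s=chk([508.3,146.6,111],'p3i'); pin(s,[508,145])
E
```

```text
t 12.85 v -10.47 Fy [4.27, 5.69] tq [ 1.073 -0.084 -0.012] tcp [507.1 136.2  99.6]
pin px [271.4 261.7] a 249 world [506.9  144.65 116.  ]
```

Call:
{"name": "step_arm", "arguments": {
  "motion": [
    [0.3,[0,0.8,0],[0,0,0]],
    [0.3,[-2.0,0.8,0],[0,0,0]],
    [0.3,[-4.5,0.8,0],[0,0,0]],
    [0.3,[-4.5,-3.5,0],[0,0,0]],
    [0.3,[-4.5,-8,0],[0,0,0]],
    [0.3,[-4.5,-12,0],[0,0,0]],
    [0.3,[-4.5,-12.9,0],[0,0,0]],
    [0.3,[-4.5,-12.9,0],[0,0,0]]
  ]
}}

```text
clock: 13.85
tcp_pos: [491.3, 8.0, 145.9]
orientation: [0.043, 0.705, -0.046, 0.706]
wrist_force: [1.4, -0.4, -0.7]
opening: 29.7
```

```bash
python3 - <<'E'
from h import *
s=snap('wrist','p2a'); pin(s,[490,8.1]); goto([490,8.1,99.5])
E
```

```text
pin px [254.2 223.7] a 183 world [490.     8.37 116.  ]
t 13.9 tcp [491.3   8.6 145.7] shift cm [ 4.62 -0.05 -0.13] turn [-0.   0.1  0.2] F [ 0.58 -0.05  0.21] open 29.7
```

Call:
{"name": "step_arm", "arguments": {
  "motion": [
    [0.3,[0.6,0,-0.1],[0,0,0]],
    [0.3,[1.6,0,-0.1],[0,0,0]],
    [0.3,[2.6,0,-0.1],[0,0,0]],
    [0.3,[3.6,0,-0.1],[0,0,0]],
    [0.3,[4.4,0,-0.1],[0,0,0]],
    [0.3,[4.6,0,-0.1],[0,0,0]],
    [0.3,[4.6,0.3,-0.1],[0,0,0]],
    [0.3,[4.6,0.5,-0.1],[0,0,0]]
  ]
}}

```text
clock: 14.9
tcp_pos: [491.3, 13.7, 100.1]
orientation: [0.043, 0.705, -0.045, 0.707]
wrist_force: [-0.5, -0.4, -0.2]
opening: 29.8
```

```bash
python3 - <<'E'
from h import *
s=chk([490.0,8.4,111],'p2b'); pin(s,[490,8.4])
E
```

```text
t 14.95 v 5.6 Fy [-0.49, 0.08] tq [ 0.011 -0.011 -0.055] tcp [491.3  13.9 100.1]
pin px [241.3 262.1] a 294 world [489.87   8.48 116.  ]
```

Push +y by 3 mm, which should put the pin about 2.5 mm over at most.

Call:
{"name": "step_arm", "arguments": {
  "motion": [
    [0.3,[0,0.05,0],[0,0,0]],
    [0.3,[0,0.1,0],[0,0,0]],
    [0.3,[0,0.14,0],[0,0,0]],
    [0.3,[0,0.18,0],[0,0,0]],
    [0.3,[0,0.22,0],[0,0,0]],
    [0.3,[0,0.25,0],[0,0,0]],
    [0.3,[0,0.25,0],[0,0,0]],
    [0.3,[0,0.25,0],[0,0,0]]
  ]
}}

```text
clock: 15.95
tcp_pos: [491.7, 16.3, 100.2]
orientation: [0.043, 0.705, -0.045, 0.707]
wrist_force: [0.4, -3.8, 3.1]
opening: 29.6
```

```bash
python3 - <<'E'
from h import *
s=chk([490.0,8.4,111],'p2c'); pin(s,[490,10])
E
```

```text
t 16.0 v 8.02 Fy [-3.72, -2.66] tq [-0.718  0.139 -0.023] tcp [491.7  16.3 100.2]
pin px [239.3 261.8] a 296 world [490.03  10.16 116.  ]
```

Call:
{"name": "step_arm", "arguments": {
  "motion": [
    [0.3,[0,-0.5,0],[0,0,0]],
    [0.3,[0,-1.0,0],[0,0,0]],
    [0.3,[0,-1.3,0],[0,0,0]],
    [0.3,[0,-1.5,0],[0,0,0]],
    [0.3,[0,-1.6,0],[0,0,0]],
    [0.3,[0,-1.7,0],[0,0,0]],
    [0.3,[0,-1.8,0],[0,0,0]],
    [0.3,[0,-1.8,0],[0,0,0]]
  ]
}}

```text
clock: 17.0
tcp_pos: [489.4, -1.5, 100.2]
orientation: [0.043, 0.705, -0.045, 0.707]
wrist_force: [0.8, 2.2, -0.4]
opening: 29.7
```

```bash
python3 - <<'E'
from h import *
s=chk([490.0,8.4,111],'p2d'); pin(s,[490,7])
E
```

```text
t 17.05 v -9.89 Fy [2.25, 1.98] tq [ 0.375 -0.038 -0.028] tcp [489.4  -1.5 100.2]
pin px [270.9 261.3] a 229 world [489.25   6.74 116.  ]
```

Call:
{"name": "step_arm", "arguments": {
  "motion": [
    [0.3,[0,-0.03,0],[0,0,0]],
    [0.3,[0,-0.06,0],[0,0,0]],
    [0.3,[0,-0.09,0],[0,0,0]],
    [0.3,[0,-0.12,0],[0,0,0]],
    [0.3,[0,-0.12,0],[0,0,0]],
    [0.3,[0,-0.12,0],[0,0,0]],
    [0.3,[0,-0.12,0],[0,0,0]],
    [0.3,[0,-0.12,0],[0,0,0]]
  ]
}}

```text
clock: 18.05
tcp_pos: [489.3, -2.7, 100.3]
orientation: [0.043, 0.705, -0.045, 0.707]
wrist_force: [0.0, 4.5, 2.3]
opening: 29.9
```

```bash
python3 - <<'E'
from h import *
s=chk([490.0,8.4,111],'p2e'); pin(s,[490,6])
E
```

```text
t 18.1 v -11.04 Fy [4.47, 3.66] tq [ 1.049 -0.068  0.045] tcp [489.3  -2.6 100.3]
pin px [271.2 261. ] a 205 world [489.12   5.75 116.  ]
```

Call:
{"name": "step_arm", "arguments": {
  "motion": [
    [0.3,[0,0.8,0],[0,0,0]],
    [0.3,[-2.0,0.8,0],[0,0,0]],
    [0.3,[-4.5,0.8,0],[0,0,0]],
    [0.3,[-4.5,-3.5,0],[0,0,0]],
    [0.3,[-4.5,-8,0],[0,0,0]],
    [0.3,[-4.5,-12,-0.1],[0,0,0]],
    [0.3,[-4.5,-12.9,-0.1],[0,0,0]],
    [0.3,[-4.5,-12.9,-0.1],[0,0,0]]
  ]
}}

```text
clock: 19.1
tcp_pos: [472.2, -130.5, 145.5]
orientation: [0.043, 0.705, -0.045, 0.706]
wrist_force: [0.7, 0.5, -0.3]
opening: 29.9
```

```bash
python3 - <<'E'
from h import *
s=snap('wrist','p1a'); p=pin(s,[472.6,-130.5],r=26); goto([472.6,-130.5,99.5])
f=s['frame'][120:360,150:390,::-1]; cv2.imwrite('pics/p1ac.png',cv2.resize(f,None,fx=2.5,fy=2.5,interpolation=cv2.INTER_CUBIC))
E
```

```text
pin px [253.6 226.2] a 87 world [ 472.23 -130.64  116.  ]
t 19.15 tcp [ 472.3 -129.9  145.6] shift cm [ 4.61 -0.05  0.03] turn [-0.   0.1  0.2] F [ 0.15 -0.24 -0.22] open 30.0
```

View pics/p1ac.png

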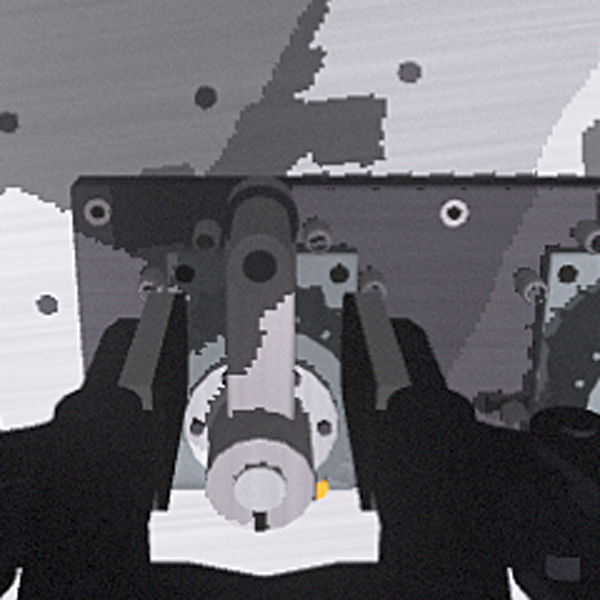

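Pin 1's top is at crop (260,265), between the pads. Descending and starting the +y probe.

Call:
{"name": "step_arm", "arguments": {
  "motion": [
    [0.3,[0.6,0,0],[0,0,0]],
    [0.3,[1.6,0,0],[0,0,0]],
    [0.3,[2.6,0,0],[0,0,0]],
    [0.3,[3.6,0,0],[0,0,0]],
    [0.3,[4.4,0,0],[0,0,0]],
    [0.3,[4.6,0,0],[0,0,0]],
    [0.3,[4.6,0.4,0],[0,0,0]],
    [0.3,[4.6,0.7,0],[0,0,0]]
  ]
}}

```text
clock: 20.15
tcp_pos: [473.4, -122.9, 99.9]
orientation: [0.043, 0.705, -0.045, 0.707]
wrist_force: [-0.9, -0.7, 0.1]
opening: 29.8
```

Call:
{"name": "step_arm", "arguments": {
  "motion": [
    [0.3,[0,0.03,0],[0,0,0]],
    [0.3,[0,0.06,0],[0,0,0]],
    [0.3,[0,0.08,0],[0,0,0]],
    [0.3,[0,0.1,0],[0,0,0]],
    [0.3,[0,0.12,0],[0,0,0]],
    [0.3,[0,0.12,0],[0,0,0]],
    [0.3,[0,0.12,0],[0,0,0]],
    [0.3,[0,0.12,0],[0,0,0]]
  ]
}}

```text
clock: 21.15
tcp_pos: [473.6, -121.8, 99.9]
orientation: [0.043, 0.705, -0.045, 0.707]
wrist_force: [-0.2, 0.0, 0.5]
opening: 29.8
```

```bash
python3 - <<'E'
from h import *
s=chk([472.2,-130.6,111],'p1b'); pin(s,[472.2,-128.5])
E
```

```text
t 21.2 v 8.95 Fy [-0.02, -0.23] tq [-0.065 -0.005 -0.065] tcp [ 473.6 -121.8   99.9]
pin px [239.8 263.2] a 199 world [ 472.52 -127.7   116.  ]
```

Call:
{"name": "step_arm", "arguments": {
  "motion": [
    [0.3,[0,0.04,0],[0,0,0]],
    [0.3,[0,0.07,0],[0,0,0]],
    [0.3,[0,0.1,0],[0,0,0]],
    [0.3,[0,0.13,0],[0,0,0]],
    [0.3,[0,0.15,0],[0,0,0]],
    [0.3,[0,0.15,0],[0,0,0]],
    [0.3,[0,0.15,0],[0,0,0]],
    [0.3,[0,0.15,0],[0,0,0]]
  ]
}}

```text
clock: 22.2
tcp_pos: [473.8, -120.3, 99.9]
orientation: [0.043, 0.705, -0.045, 0.707]
wrist_force: [-0.3, -1.8, 1.3]
opening: 30.2
```

```bash
python3 - <<'E'
from h import *
s=chk([472.2,-130.6,111],'p1c'); pin(s,[472.2,-127])
E
```

```text
t 22.25 v 10.41 Fy [-1.8, -2.2] tq [-0.43   0.095  0.014] tcp [ 473.8 -120.3   99.9]
pin px [239.5 263.1] a 198 world [ 472.65 -126.36  116.  ]
```

Call:
{"name": "step_arm", "arguments": {
  "motion": [
    [0.3,[0,-0.5,0],[0,0,0]],
    [0.3,[0,-1.0,0],[0,0,0]],
    [0.3,[0,-1.4,0],[0,0,0]],
    [0.3,[0,-1.6,0],[0,0,0]],
    [0.3,[0,-1.8,0],[0,0,0]],
    [0.3,[0,-1.95,0],[0,0,0]],
    [0.3,[0,-2.1,0],[0,0,0]],
    [0.3,[0,-2.1,0],[0,0,0]]
  ]
}}

```text
clock: 23.25
tcp_pos: [471.2, -141.1, 100.0]
orientation: [0.043, 0.705, -0.045, 0.707]
wrist_force: [0.0, 0.8, -0.2]
opening: 29.7
```

```bash
python3 - <<'E'
from h import *
s=chk([472.2,-130.6,111],'p1d'); pin(s,[472.2,-132])
E
```

```text
t 23.3 v -10.55 Fy [0.76, 0.44] tq [ 0.066  0.    -0.003] tcp [ 471.1 -141.1   99.9]
pin px [270.6 262.9] a 258 world [ 471.72 -133.13  116.  ]
```

```bash
python3 - <<'E'
from h import *
T=np.array([509.7,157.5,111.5]); ex=np.array([np.cos(TH),np.sin(TH),0]); ey=np.array([-np.sin(TH),np.cos(TH),0])
b=load('sc1'); a=load('sd1')
for dz in (-19,-5,5,15):
  print(dz,'sc',proj(b,[T-15*ey+[0,0,dz],T+15*ey+[0,0,dz]]).round(1).tolist(),'sd',proj(a,[T-15*ey+[0,0,dz],T+15*ey+[0,0,dz]]).round(1).tolist())
print('pin',proj(b,[[507.6,146.8,116]]),proj(a,[[507.6,146.8,116]]))
g=b['frame'][120:180,240:300,::-1]; f=a['frame'][160:220,190:250,::-1]
cv2.imwrite('pics/v2.png',np.hstack([cv2.resize(q,(400,400),interpolation=cv2.INTER_NEAREST) for q in (g,f)]))
s=load('p1a'); print('hub1',plane(s,[(254,314)],99))
E
```

```text
-19 sc [[261.9, 157.9], [270.7, 156.9]] sd [[218.8, 208.2], [213.5, 201.7]]
-5 sc [[262.0, 154.9], [270.8, 153.9]] sd [[218.5, 204.7], [213.1, 198.2]]
5 sc [[262.1, 152.7], [271.0, 151.7]] sd [[218.2, 202.2], [212.8, 195.7]]
15 sc [[262.1, 150.5], [271.1, 149.5]] sd [[217.9, 199.7], [212.5, 193.2]]
pin [[263.25772962 152.50608937]] [[217.20034726 201.52477074]]
hub1 [[ 545.85987011 -139.90491395   99.        ]]
```

View pics/v2.png

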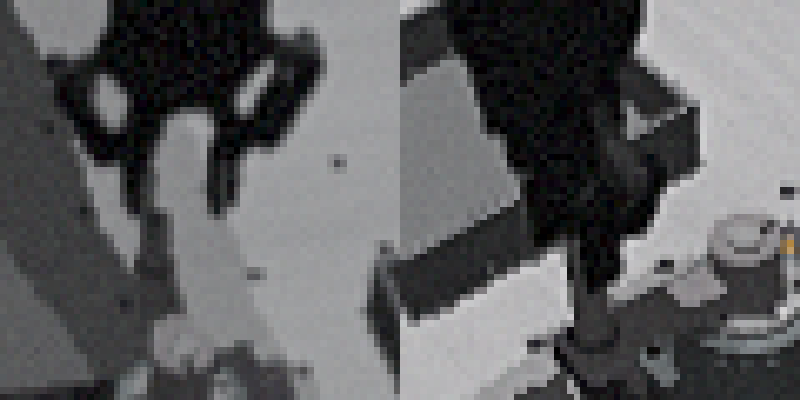

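Call:
{"name": "step_arm", "arguments": {
  "motion": [
    [0.3,[0,0.9,0],[0,0,0]],
    [0.3,[-2.0,0.9,0],[0,0,0]],
    [0.0,[-4.2,0.9,0.2],[0,0,0]],
    [-0.4,[-4.2,0.9,3],[0,0,0]],
    [-0.4,[-4.2,0.9,6],[0,0,0]],
    [-0.4,[-4.2,0.9,7.5],[0,0,0]],
    [-0.4,[-3.0,0.9,7.5],[0,0,0]],
    [-0.4,[-1.5,0.9,7.5],[0,0,0]]
  ]
}}

```text
clock: 24.3
tcp_pos: [546.1, -140.9, 114.0]
orientation: [0.043, 0.705, -0.045, 0.706]
wrist_force: [-0.4, -0.2, -0.8]
opening: 59.8
```

```bash
python3 - <<'E'
from h import *
goto([546.5,-141.2,85]); a=snap('side','sd2'); b=snap('scene','sc2'); w=snap('wrist','w4')
q=[a['frame'][200:320,220:340],b['frame'][120:240,120:240],w['frame'][140:340,156:356]]
cv2.imwrite('pics/v3.png',np.hstack([cv2.resize(x[:,:,::-1],(266,266),interpolation=cv2.INTER_CUBIC) for x in q]))
goto([546.5,-141.2,85])
E
```

```text
t 24.3 tcp [ 546.1 -140.9  114. ] shift cm [ 2.9  -0.01  0.04] turn [0.  0.1 0.2] F [-0.36 -0.18 -0.8 ] open 59.8
t 24.45 tcp [ 545.3 -140.8  113.6] shift cm [ 2.86 -0.02  0.13] turn [-0.   0.   0.1] F [0.04 0.4  0.66] open 60.2
```

View pics/v3.png

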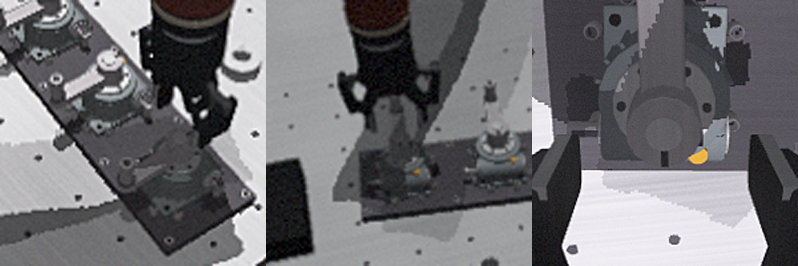

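```bash
python3 - <<'E'
from h import *
w=load('w4')
print(plane(w,[(253,241)],99))
cv2.imwrite('pics/w4c.png',cv2.resize(w['frame'][170:310,160:360,::-1],None,fx=4,fy=4,interpolation=cv2.INTER_CUBIC))
E
```

```text
[[ 546.89328936 -141.04234386   99.        ]]
```

View pics/w4c.png

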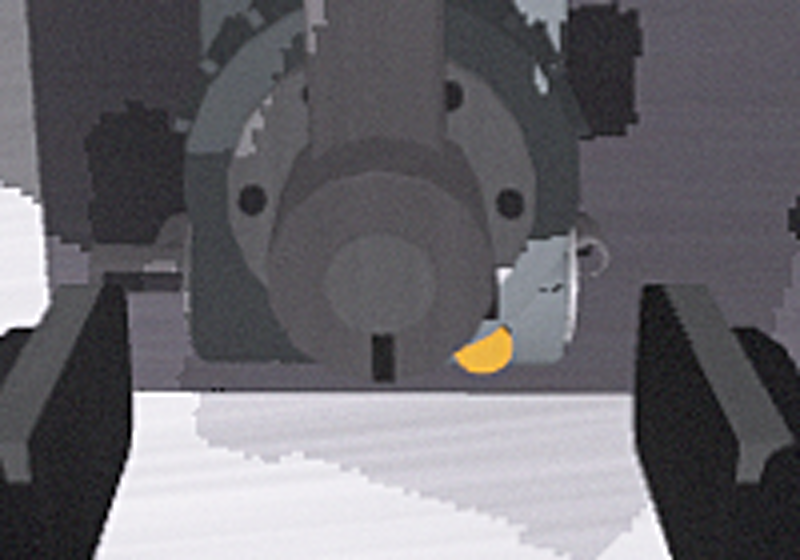

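Call:
{"name": "step_arm", "arguments": {
  "motion": [
    [-0.4,[0.5,0,0.1],[0,0,0]],
    [-0.4,[1.2,0,0.1],[0,0,0]],
    [-0.4,[2.0,0,0.1],[0,0,0]],
    [-0.4,[2.7,0,0.1],[0,0,0]],
    [-0.4,[3.3,0,0.1],[0,0,0]],
    [-0.4,[3.8,0,0.1],[0,0,0]],
    [-0.4,[4.2,0,0.1],[0,0,0]],
    [-0.4,[4.2,0,0.1],[0,0,0]]
  ]
}}

```text
clock: 25.45
tcp_pos: [546.1, -140.9, 71.3]
orientation: [0.043, 0.706, -0.045, 0.706]
wrist_force: [-0.3, 0.9, -0.9]
opening: 60.0
```

```bash
python3 - <<'E'
from h import *
w=snap('wrist','w5'); goto([546.5,-141.2,71])
a=w['frame'][170:350,160:360,::-1]; a=cv2.resize(a,None,fx=3,fy=3,interpolation=cv2.INTER_CUBIC)
cv2.imwrite('pics/w5c.png',a)
E
```

```text
t 25.5 tcp [ 546.3 -141.    71.6] shift cm [ 0.06 -0.02  0.02] turn [-0.   0.   0.1] F [ 0.54 -0.44 -0.22] open 59.6
```

View pics/w5c.png

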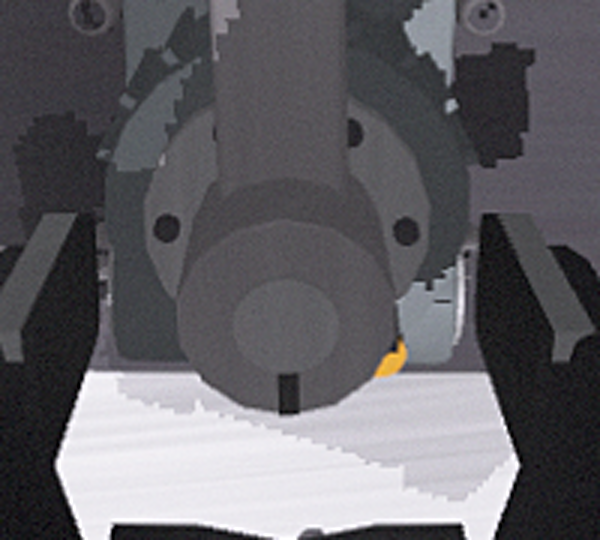

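Call:
{"name": "step_arm", "arguments": {
  "motion": [
    [0,[0,0,0.1],[0,0,0]],
    [0.1,[0,0,0.1],[0,0,0]],
    [0.2,[0,0,0.1],[0,0,0]],
    [0.3,[0,0,0.1],[0,0,0]],
    [0.6,[0,0,0.1],[0,0,0]],
    [1,[0,0,0.1],[0,0,0]],
    [1,[0,0,0.1],[0,0,0]],
    [1,[0,0,0.1],[0,0,0]]
  ],
  "force": 70
}}

```text
clock: 26.5
tcp_pos: [547.3, -141.2, 72.0]
orientation: [0.043, 0.706, -0.045, 0.706]
wrist_force: [-2.4, 0.7, 5.4]
opening: 29.7
```

```bash
python3 - <<'E'
from h import *
w=snap('wrist','w6'); goto([546.5,-141.2,71]);print(ctrl.get_obs()['ft_torque'])
a=w['frame'][170:350,160:360,::-1]; a=cv2.resize(a,None,fx=3,fy=3,interpolation=cv2.INTER_CUBIC)
cv2.imwrite('pics/w6c.png',a)
E
```

```text
t 26.55 tcp [ 547.3 -141.2   72. ] shift cm [ 0.1  -0.01 -0.08] turn [-0.   0.   0.2] F [-2.63  0.5   5.21] open 29.9
[ 0.07262892  0.43688646 -0.0006625 ]
```

View pics/w6c.png

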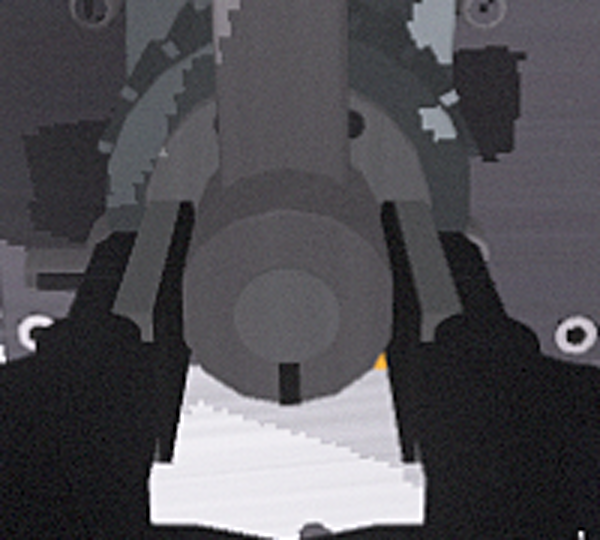

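```bash
python3 - <<'E'
from h import *
w=load('w6'); T=np.array([547.3,-141.2,72.]);ex=np.array([np.cos(TH),np.sin(TH),0]); ey=np.array([-np.sin(TH),np.cos(TH),0])
for dz in(-19,-10,0,6,15):
  print(dz,[(((proj(w,[T+a*ex-15*ey+[0,0,dz]])[0]-[160,170])*3).round().tolist()) for a in(-11,0,11)])
print('hub top px -> ',plane(w,[(160+288/3,170+312/3)],99))
E
```

```text
-19 [[199.0, 134.0], [201.0, 189.0], [202.0, 243.0]]
-10 [[195.0, 151.0], [196.0, 209.0], [198.0, 265.0]]
0 [[189.0, 173.0], [191.0, 234.0], [193.0, 292.0]]
6 [[185.0, 188.0], [187.0, 250.0], [189.0, 310.0]]
15 [[179.0, 211.0], [181.0, 277.0], [184.0, 340.0]]
hub top px ->  [[ 546.45500891 -139.74237397   99.        ]]
```

Call:
{"name": "step_arm", "arguments": {
  "motion": [
    [1,[-0.1,0,0],[0,0,0]],
    [1,[-0.2,0,0],[0,0,0]],
    [1,[-0.4,0,0],[0,0,0]],
    [1,[-0.7,0,0],[0,0,0]],
    [1,[-1.2,0,0],[0,0,0]],
    [1,[-1.8,0,0],[0,0,0]],
    [1,[-2.5,0,0],[0,0,0]],
    [1,[-3.0,0,0],[0,0,0]]
  ]
}}

```text
clock: 27.55
tcp_pos: [547.5, -141.2, 102.8]
orientation: [0.043, 0.705, -0.045, 0.706]
wrist_force: [0.3, 0.1, -8.4]
opening: 29.4
```

```bash
python3 - <<'E'
from h import *
goto([577,337,200]); a=snap('side','sd3'); b=snap('scene','sc3'); w=snap('wrist','w7')
q=[a['frame'][180:320,200:340],b['frame'][110:250,110:250],w['frame'][140:380,136:376]]
cv2.imwrite('pics/v4.png',np.hstack([cv2.resize(x[:,:,::-1],(266,266),interpolation=cv2.INTER_CUBIC) for x in q]))
print(ctrl.get_obs()['ft_torque'])
goto([577,337,200])
E
```

```text
t 27.55 tcp [ 547.5 -141.2  102.8] shift cm [-9.87 47.79 -2.99] turn [-0.   0.1  0.2] F [ 0.28  0.06 -8.39] open 29.4
[ 0.03598006  0.00755913 -0.01998747]
t 27.7 tcp [ 547.6 -141.3  102.4] shift cm [-9.91 47.79 -2.99] turn [-0.   0.1  0.2] F [ 0.11 -1.27 -8.77] open 29.8
```

View pics/v4.png

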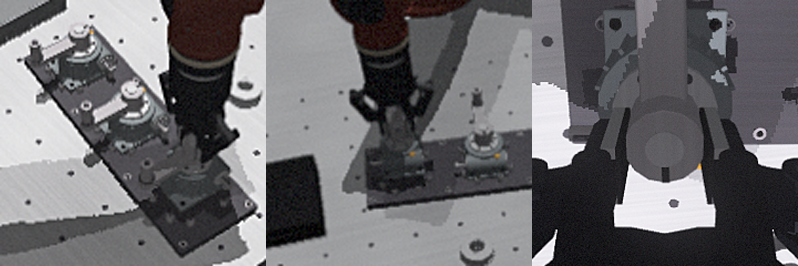

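Call:
{"name": "step_arm", "arguments": {
  "motion": [
    [1,[-1.5,0,0],[0,0,0]],
    [1,[-3.5,0,0],[0,0,0]],
    [1,[-6,0,0],[0,0,0]],
    [1,[-8,0,0],[0,0,0]],
    [1,[-9.3,0,0],[0,0,0]],
    [1,[-9.9,1,0],[0,0,0]],
    [1,[-9.9,3,0],[0,0,0]],
    [1,[-9.9,6,-0.4],[0,0,0]]
  ]
}}

```text
clock: 28.7
tcp_pos: [550.7, -79.3, 200.2]
orientation: [0.043, 0.706, -0.045, 0.706]
wrist_force: [0.5, 0.6, -9.7]
opening: 29.6
```

```bash
python3 - <<'E'
from h import *
goto([577,337,200],-0.025)
E
```

```text
t 28.7 tcp [550.7 -79.3 200.2] shift cm [-0.08 41.64 -2.57] turn [-5.7 -0.   0.1] F [ 0.46  0.64 -9.66] open 29.6
```

Call:
{"name": "step_arm", "arguments": {
  "motion": [
    [1,[0,4,-0.2],[0,0,0]],
    [1,[0,9,-0.5],[-1,0,0]],
    [1,[0,14.5,-0.9],[-2,0,0]],
    [1,[0,20,-1.2],[-3,0,0]],
    [1,[0,25.5,-1.6],[-4,0,0]],
    [1,[0,31,-1.9],[-5,0,0]],
    [1,[0,36,-2.2],[-5.7,0,0]],
    [1,[0,39.5,-2.5],[-5.7,0,0]]
  ]
}}

```text
clock: 29.7
tcp_pos: [573.2, 319.4, 197.7]
orientation: [0.007, 0.708, -0.009, 0.706]
wrist_force: [0.2, -0.8, -9.4]
opening: 29.4
```

```bash
python3 - <<'E'
from h import *
a=snap('side','sd4'); b=snap('scene','sc4'); w=snap('wrist','w8')
q=[a['frame'][90:260,130:300],b['frame'][100:240,260:400],w['frame'][100:384,114:398]]
cv2.imwrite('pics/v5.png',np.hstack([cv2.resize(x[:,:,::-1],(266,266),interpolation=cv2.INTER_CUBIC) for x in q]))
cv2.imwrite('pics/w8.png',w['frame'][:,:,::-1])
goto([577,337,72],-0.025)
E
```

```text
t 29.85 tcp [573.1 318.7 197.5] shift cm [12.54  1.87  0.39] turn [ 0.2 -0.2  0.2] F [ 0.33 -0.94 -9.82] open 29.3
```

View pics/w8.png

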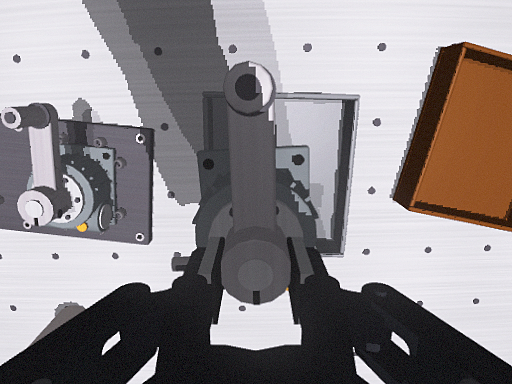

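View pics/v5.png

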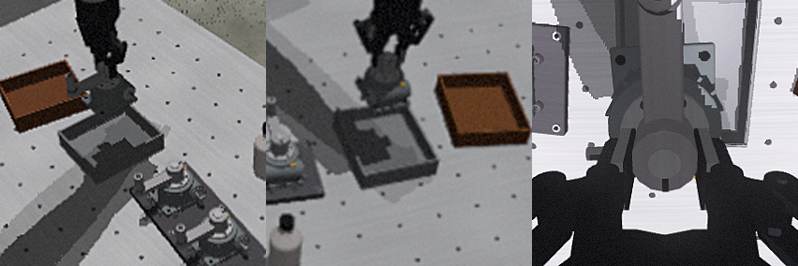

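```bash
python3 - <<'E'
from h import *
w=load('w8'); print(plane(w,[(203.5,94),(359,96),(343.5,257)],40).round(1))
E
```

```text
[[494.4 275.8  40. ]
 [498.6 417.7  40. ]
 [660.7 412.2  40. ]]
```

Call:
{"name": "step_arm", "arguments": {
  "motion": [
    [1,[0,0.8,0.2],[0,0,0]],
    [1,[0,2.0,0.4],[0,0,0]],
    [1,[1,2.1,0.4],[0,0,0]],
    [1,[3,2.1,0.4],[0,0,0]],
    [1,[5,2.1,0.4],[0,0,0]],
    [1,[7,2.1,0.4],[0,0,0]],
    [1,[8.5,2.1,0.4],[0,0,0]],
    [1,[9,2.1,0.4],[0,0,0]]
  ]
}}

```text
clock: 30.85
tcp_pos: [576.6, 339.1, 105.9]
orientation: [0.007, 0.709, -0.009, 0.705]
wrist_force: [0.5, -0.3, -9.6]
opening: 29.7
```

```bash
python3 - <<'E'
from h import *
a=snap('side','sd5'); b=snap('scene','sc5'); w=snap('wrist','w9')
q=[a['frame'][110:250,130:270],b['frame'][120:220,280:380]]
cv2.imwrite('pics/v6.png',np.hstack([cv2.resize(x[:,:,::-1],(400,400),interpolation=cv2.INTER_CUBIC) for x in q]))
goto([577.5,340,62],-0.025)
E
```

```text
t 31.0 tcp [577.4 339.5 107.8] shift cm [4.58 0.06 0.02] turn [ 0.2 -0.2  0.1] F [-0.22 -0.13 -8.7 ] open 29.5
```

View pics/w9.png

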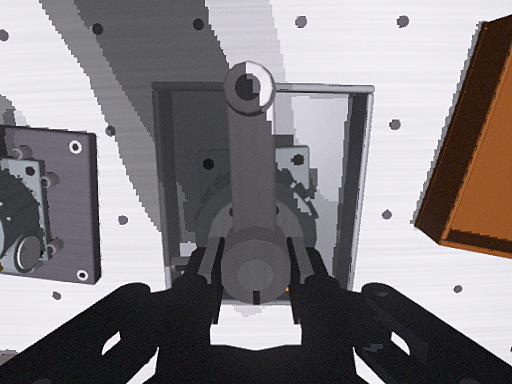

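View pics/v6.png

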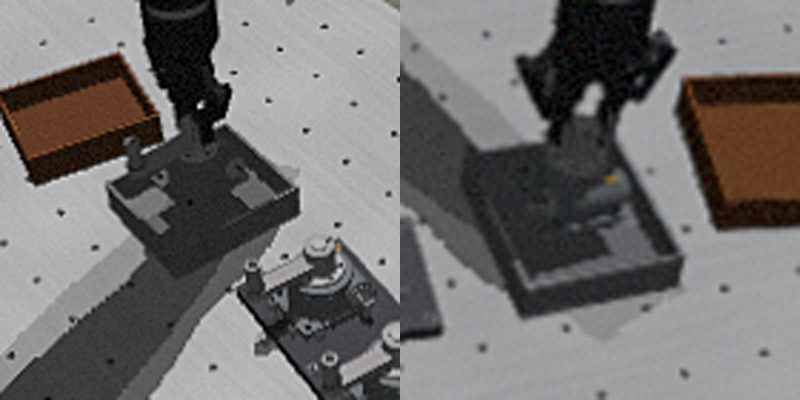

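Call:
{"name": "step_arm", "arguments": {
  "motion": [
    [1,[0,0.4,0],[0,0,0]],
    [1,[0.4,0.6,0],[0,0,0]],
    [1,[1.2,0.6,0],[0,0,0]],
    [1,[2,0.6,0],[0,0,0]],
    [1,[2.8,0.6,0],[0,0,0]],
    [1,[3.5,0.6,0],[0,0,0]],
    [1,[3.9,0.6,0],[0,0,0]],
    [1,[4.0,0.6,0],[0,0,0]]
  ]
}}

```text
clock: 32.0
tcp_pos: [577.3, 345.3, 67.5]
orientation: [0.007, 0.708, -0.009, 0.706]
wrist_force: [0.0, -0.3, -8.8]
opening: 29.3
```

```bash
python3 - <<'E'
from h import *
w=snap('wrist','w10');goto([577.5,345,62],-0.025); print(ctrl.get_obs()['ft_torque'])
E
```

```text
t 32.05 tcp [577.4 345.3  67.7] shift cm [ 0.57 -0.03  0.01] turn [ 0.2 -0.2  0.1] F [-0.38 -0.01 -8.54] open 30.0
[-0.03442942  0.02250631  0.03806466]
```

View pics/w10.png

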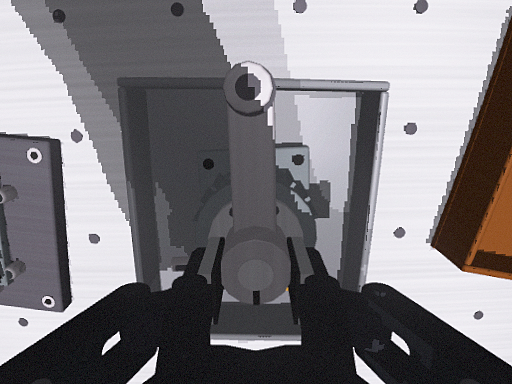

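Inside the walls with room all round: the tray rim spans columns 120–388 and the foot about 195–310. Lowering slowly onto the floor.

Call:
{"name": "step_arm", "arguments": {
  "motion": [
    [1,[0.1,0,0],[0,0,0]],
    [1,[0.2,0,0],[0,0,0]],
    [1,[0.3,0,0],[0,0,0]],
    [1,[0.35,0,0],[0,0,0]],
    [1,[0.4,0,0],[0,0,0]],
    [1,[0.45,0,0],[0,0,0]],
    [1,[0.5,0,0],[0,0,0]],
    [1,[0.5,0,0],[0,0,0]]
  ]
}}

```text
clock: 33.05
tcp_pos: [577.4, 345.3, 62.6]
orientation: [0.007, 0.708, -0.009, 0.706]
wrist_force: [0.1, -0.7, -9.4]
opening: 29.7
```

Call:
{"name": "step_arm", "arguments": {
  "motion": [
    [1,[0.03,0,0],[0,0,0]],
    [1,[0.06,0,0],[0,0,0]],
    [1,[0.09,0,0],[0,0,0]],
    [1,[0.12,0,0],[0,0,0]],
    [1,[0.15,0,0],[0,0,0]],
    [1,[0.15,0,0],[0,0,0]],
    [1,[0.15,0,0],[0,0,0]],
    [1,[0.15,0,0],[0,0,0]]
  ]
}}

```text
clock: 34.05
tcp_pos: [577.4, 345.4, 62.2]
orientation: [0.007, 0.708, -0.008, 0.706]
wrist_force: [-5.6, -1.4, 2.6]
opening: 29.6
```

Call:
{"name": "step_arm", "arguments": {
  "motion": [
    [0.25,[0,0,0],[0,0,0]],
    [0.2,[0,0,0],[0,0,0]],
    [0.1,[0,0,0],[0,0,0]],
    [0,[0,0,0],[0,0,0]],
    [-0.2,[0,0,0],[0,0,0]],
    [-0.3,[0,0,0],[0,0,0]],
    [-0.3,[-0.5,0,0],[0,0,0]],
    [-0.3,[-1.5,0,0],[0,0,0]]
  ]
}}

```text
clock: 35.05
tcp_pos: [577.2, 345.4, 77.4]
orientation: [0.007, 0.708, -0.009, 0.706]
wrist_force: [-0.0, 0.3, -0.2]
opening: 55.6
```

```bash
python3 - <<'E'
from h import *
w=snap('wrist','w11');goto([577.5,345,180],-0.025); print(ctrl.get_obs()['ft_torque'])
E
```

```text
t 35.1 tcp [578.2 345.7  79.5] shift cm [-10.05  -0.09  -0.07] turn [ 0.2 -0.   0.1] F [ 0.27 -0.77  1.52] open 55.6
[ 0.02935269 -0.03505664 -0.04434656]
```

View pics/w11.png

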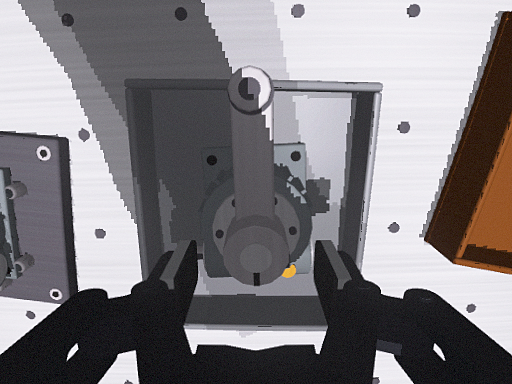

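The reducer is free, with the foot at columns 203–310 inside the tray. I rise and back away toward the robot.

Call:
{"name": "step_arm", "arguments": {
  "motion": [
    [-0.3,[-2,0,0],[0,0,0]],
    [-0.3,[-5,0,0],[0,0,0]],
    [-0.3,[-8.5,0,0],[0,0,0]],
    [-0.3,[-12,0,0],[0,0,0]],
    [-0.3,[-13,2,-4],[0,0,0]],
    [-0.3,[-13,4,-9],[0,0,0]],
    [-0.3,[-13,6,-14],[0,0,0]],
    [-0.3,[-13,6,-14],[0,0,0]]
  ]
}}

```text
clock: 36.1
tcp_pos: [436.9, 410.6, 211.8]
orientation: [0.006, 0.707, -0.006, 0.707]
wrist_force: [0.8, -0.5, 0.0]
opening: 55.6
```

```bash
python3 - <<'E'
from h import *
a=snap('side','sd6'); b=snap('scene','sc6')
q=[a['frame'][110:350,110:410],b['frame'][120:260,90:400]]
cv2.imwrite('pics/v7.png',np.vstack([cv2.resize(q[0][:,:,::-1],(400,320),interpolation=cv2.INTER_CUBIC),cv2.resize(q[1][:,:,::-1],(400,180*1),interpolation=cv2.INTER_CUBIC)]))
cv2.imwrite('pics/v7a.png',cv2.resize(a['frame'][110:350,110:410][:,:,::-1],None,fx=2.5,fy=2.5,interpolation=cv2.INTER_CUBIC)); cv2.imwrite('pics/v7b.png',cv2.resize(b['frame'][120:260,90:400][:,:,::-1],None,fx=2.5,fy=2.5,interpolation=cv2.INTER_CUBIC))
goto([577.5,345,180])
E
```

```text
t 36.2 tcp [439.7 409.3 211. ] shift cm [ 3.13 -6.14 13.9 ] turn [5.9 0.1 0. ] F [ 0.49 -0.32  0.47] open 55.6
```

View pics/v7a.png

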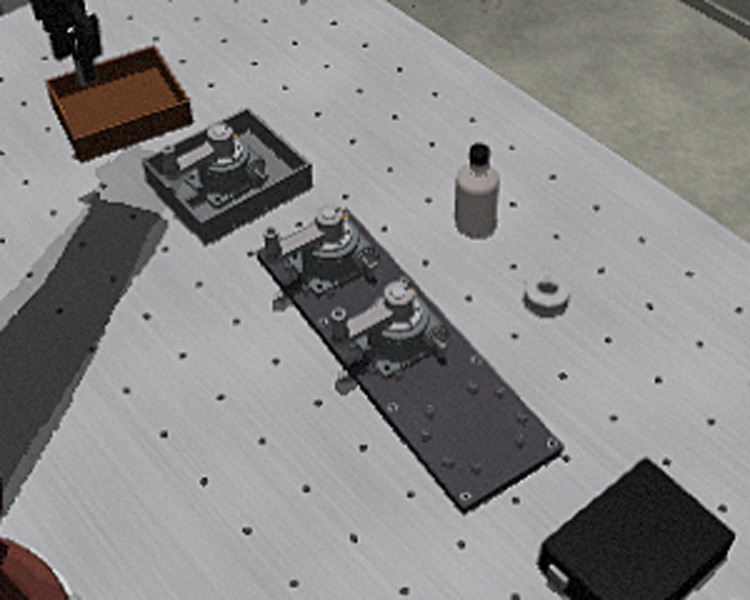

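View pics/v7b.png

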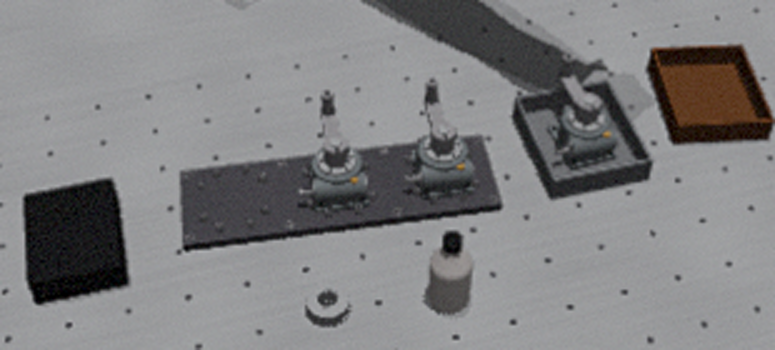

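```bash
python3 -c "
from bench import ctrl
print(ctrl.close_job(), ctrl.get_obs()['clock'])"
```

```text
the job is handed in; nothing more can be done
the job is handed in; nothing more can be done
```

The worn reducer was the one at own y = -140 mm (place 1). It now stands upright in the grey returns tray, and I handed the job in at about 36 s.

| Place | Pin travel | Side force at the pin | Result |
|---|---|---|---|
| 1 | about 6.8 mm | about 2 N one way, 0.5 N the other | worn |
| 2 | about 4.4 mm, dowel clearance included | 3 to 5 N | sound |
| 3 | about 4.6 mm, dowel clearance included | 3 to 5 N | sound |

The highest force I read on any pin was about 5.7 N. Readings come only at the end of a move and at each picture, so a brief higher peak would not show.

I lifted the reducer by its hub, and the wrist force of about 8.5 N fits its weight. It met the tray floor with about 11 N before I opened the fingers.

**Last checks:** the final side and scene pictures show the reducer upright inside the tray walls. The two sound reducers are in their places, and the case, bottle, pulley and brown tray look undisturbed. The arm is clear of everything.

**What disagreed:**
- **Fingertip height:** at 30 mm opening the fingertips stood about 6 mm above the TCP instead of 19 mm ahead of it. My first probe at pin 3 therefore passed above the pin without touching it, and I lowered the tool to suit.
- **Opening on the hub:** it read about 30 mm against the hub's nominal 32 mm, but the grip held.
- **Tray position:** its y differed by about 5 mm between cameras, well within the room inside the tray.

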